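Press home the seal button of the shortest spice jar

TASK

Seal the shortest of the three spice jars on the upper tier: with the fingertips gently press the round button in its cap down until it is fully home, without picking the jar up or shifting it, then take the hand well clear of it. Do not touch the other two jars (their buttons stay up) and do not move anything else on or around the shelf riser.

Things in the scene. Friction and masses are not known exactly. Their poses are not given: they have to be found in the camera images.
- jar_short: the shortest and widest of the three spice jars, with round nutmegs inside; body diameter 54 mm, black round cap of diameter 44 mm whose flat top is 56 mm above the jar's foot; a loose glass jar standing upright on the upper tier. Origin at the centre of its underside, z up. Weighs about 0.1 to 0.2 kg. Slides or tips if pushed sideways.
- short_button_top (a point): centre of the top of the short jar's seal button: a round aluminium button, diameter 28 mm, with a flat rubber pad (diameter 25, 6 mm thick) on it, in the middle of the cap. The top is 16 mm above the cap with the button up, 8 mm with it fully down. The pad yields at 5 N per mm, up to 4 mm; the point moves with the button, not with the pad's yielding
- short_button (a joint): travel of the short jar's button in m: 0 = fully up (starts between 0 and 0.001), 0.008 = fully down against a hard stop. It slides straight down against a steady friction of about 3 N, has no spring, and stays where it is left
- jar_mid: the middle-height jar, with small pods inside; body diameter 46 mm, black round cap of diameter 44 mm whose flat top is 76 mm above the jar's foot; a loose glass jar standing upright on the upper tier. Origin at the centre of its underside, z up. Not to be touched; its seal button stays up.
- mid_button (a joint): travel of the middle jar's button, same kind as the short jar's
- jar_tall: the tallest jar, with cinnamon sticks inside; body diameter 46 mm, black round cap of diameter 44 mm whose flat top is 96 mm above the jar's foot; a loose glass jar standing upright on the upper tier. Origin at the centre of its underside, z up. Not to be touched; its seal button stays up.
- tall_button (a joint): travel of the tall jar's button, same kind as the short jar's
- riser: fixed white plastic corner riser, 280 (x) by 400 mm (y), origin under its centre. L-shaped upper tier, top 110 mm high, along the far side (x 30 to 140) and left side (y 110 to 200), 9 mm lip at the far edge; lower tier, top 50 mm high, fills the rest. The jars stand in a row about 90 mm apart along x = 85 (y about -130, -40, 50), in any order
- salt_tin: a closed salt tin, diameter 56, height 75, on the left arm of the upper tier (mm); to be left alone. Origin: the centre of its underside
- cup: a white ceramic cup, diameter 76, height 70, on the lower tier (mm); to be left alone. Origin: the centre of its underside
- spoon: a steel sugar spoon 140 long lying on the lower tier (mm); to be left alone. Origin: the middle of its length, on its underside
- scoop: a grey plastic scoop about 145 long, lying on the lower tier (mm); to be left alone. Origin: the middle of its length, on its underside
- tea_box: a cardboard tea box 70 x 120 x 75 high on the cupboard base, right of the riser (mm); to be left alone. Origin: the centre of its underside
- pepper_can: a closed can, diameter 66, height 100, on the cupboard base, left of the riser (mm); to be left alone. Origin: the centre of its underside

How it is judged:
By the outcome, as a careful person would: the job done as asked, in the order asked, and still so for the second after the job is handed in, with the robot touching nothing.
It also fails if it takes over 35 s, if anything falls off the work surface, if the arm or the gripper's body presses on something with over 40 N, if the wrist force passes 120 N, or if a joint passes its speed limit or range.

ROBOT

A 6-joint arm with a two-finger parallel gripper is mounted at the origin on the work surface. World frame = base frame: x ahead of the robot, y to its left, z up, the work surface at z = 0. Lengths are in m, angles in rad, forces in N, time in s.
With the tool pointing down it reaches from about 0.3 to 0.775 m from the base axis. Payload 14.6 kg.
Tool frame: the origin (TCP) lies midway between the tips of the shut fingers; the grasp point (between the pads) lies arm.hold_point_z behind it (arm.hold_point_z is the distance from the TCP to the grasp point, in m); z points along the fingers, y is the direction in which the jaws open and shut (so a half turn about z gives the same grasp; the last joint's range is limited). The gripper opens to 94 mm and grips with 3 to 60 N. Pads are 16 mm wide; open, the fingers measure 119 mm over their backs; the gripper's body (75 mm by 177 mm) begins 78 mm behind the grasp point.
Start: joints at [-1.171, 0.3, 1.521, -0, 1.321, -0.067], TCP at [0.248, -0.491, 0.205] pointing down, gripper open.
Joint ranges: [-3.03, 3.03], [-0.79, 2.21], [0.23, 2.52], [-1.04, 4.18], [0, 3.07], [-2.55, 2.55]. Speed limits (rad/s): [2.22, 2.22, 2.57, 3.14, 3.14, 3.14].

INTERFACE

Orientations are given as [roll, pitch, yaw] about the fixed x, y, z axes, in that order (R = Rz(yaw) Ry(pitch) Rx(roll)).
In Python, from rig import arm gives the robot as it stands. Calls block until the motion is done:
- arm.move_pose(position, orientation): joint-space move of the TCP to a pose.
- arm.servo_line(position, attitude=None, velocity=0.15, force_limit=None): straight line of the TCP; attitude=None keeps the orientation; velocity is the mean speed in m/s. With force_limit (N) it stops when the force on the tool has changed by that much, and returns True; else False.
- arm.set_joints(angles): joint-space move.
- arm.grip(opening, grasp_force=None): finger opening in m; grasp_force is the grip in N (None keeps the last); returns when the fingers have stopped.
- arm.pause(seconds).
- arm.solve_ik(position, orientation): joint angles nearest the present ones, or None.
- arm.observe(): the state.
- arm.snapshot(name): name is "scene" or "top" or "wrist"; returns (picture, depth): 420x560x3 uint8, red, green, blue; 420x560 float32, m along the optical axis (not along the pixel's ray), 0 where there is no reading.
- arm.camera_params(name): a dict with "mtx" (3x3 intrinsics, pixels), "rvec" (rotation vector, rad) and "tvec" (3), from world to camera coordinates, as OpenCV has them. Camera axes: x right, y down, z forward; pixel columns grow to the right and rows downward; lengths in m; the calibration is good to about 2 mm. A picture is of the moment at which its call begins: read the wrist's pose just before it. camera_params takes no time and is no camera call; for the wrist camera it gives the pose at the moment of the call.
A pose or a line that the arm cannot do raises arm.MotionError and nothing moves.
- arm.finish_job(): hands the job in, once; it reports no verdict.
The state is a dict: "clock": time; "qpos": joint angles; "qd": joint speeds; "joint_torque": joint torques, N m; "position": TCP position; "ee_rot": TCP orientation; "contact_force": force on the tool from outside, world axes, zero at the start; "ft_torque": the same for the moment, N m; "grip_width": finger opening in m.
Only numpy, scipy, OpenCV 4.12 (cv2) and the standard library are available. Lean on these libraries where they do the work, as an engineer would, in place of code of your own. Each camera call takes 0.05 s, during which the arm holds its last target.

## Working session

There is one attempt and no reset: what is moved stays moved. The work goes in short steps, each a Python script; the robot and the scene stay as the last script left them, time stands still between calls to the robot, and variables do not carry over. Pictures are saved under pics/ and viewed, and the job is handed in when it is done.

```bash
ls; mkdir -p pics; python3 - <<'E'
from rig import arm
import cv2,numpy as np
s=arm.observe();print(s['clock'],s['position'],s['ee_rot'],s['grip_width'],arm.hold_point_z,s['contact_force'])
for n in("scene","top"):
    p,d=arm.snapshot(n);cv2.imwrite(f"pics/{n}0.png",p[:,:,::-1]);np.savez(f"pics/{n}0.npz",p=p,d=d)
    c=arm.camera_params(n);R=cv2.Rodrigues(np.array(c['rvec'],float))[0];print(n,c['mtx'],(-R.T@np.array(c['tvec']).ravel()),R[2])
E
```

```text
pics
0.0 [ 0.24738925 -0.49089638  0.20485987] [-3.14037640e+00 -5.01524626e-05  4.66810232e-01] 0.09414274664300339 0.0188 [0.09449663 0.43465499 0.06055135]
scene [[442.60867933   0.         281.37615099]
 [  0.         442.60867933 204.85601134]
 [  0.           0.           1.        ]] [ 0.95042163 -0.63202233  1.2319624 ] [-0.32393757  0.46645067 -0.82309673]
top [[452.48454525   0.         281.93404708]
 [  0.         452.48454525 203.078629  ]
 [  0.           0.           1.        ]] [ 0.4237982  -0.02941409  1.42507792] [ 0.09544564  0.0155409  -0.99531332]
```

View pics/scene0.png

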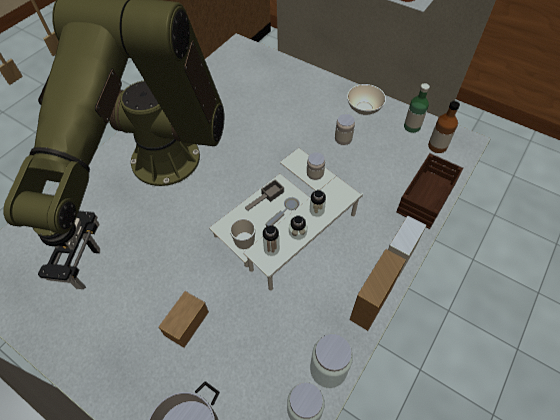

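View pics/top0.png

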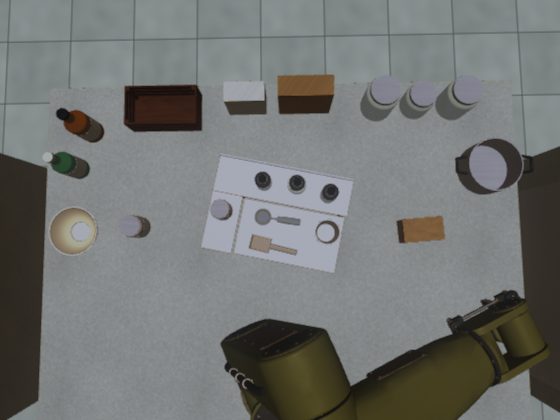

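The scene view shows three jars in a row at about (271,238), (298,226) and (318,202); the middle one looks shortest. In the top view they are at (330,191), (297,183) and (262,180). I'll check their heights with the depth image.

```bash
cat > h.py <<'E'
import cv2,numpy as np
def world(cp,d):
    R=cv2.Rodrigues(np.array(cp['rvec'],float))[0];t=np.array(cp['tvec'],float).ravel();K=cp['mtx']
    v,u=np.mgrid[:d.shape[0],:d.shape[1]]
    P=np.stack([(u-K[0,2])/K[0,0]*d,(v-K[1,2])/K[1,1]*d,d],-1)
    return (P-t)@R
def ray(cp,uv,z):
    R=cv2.Rodrigues(np.array(cp['rvec'],float))[0];t=np.array(cp['tvec'],float).ravel();K=cp['mtx']
    c=-R.T@t;r=R.T@np.linalg.inv(K)@np.array([uv[0],uv[1],1.]);return c+r*(z-c[2])/r[2]
E
python3 - <<'E'
from rig import arm
from h import *
for n,box in(("top",(140,200,190,370)),("scene",(140,130,200,380))):
    f=np.load(f"pics/{n}0.npz");W=world(arm.camera_params(n),f['d'])
    r0,c0=(140,190) if n=="top" else (130,200)
    crop=f['p'][r0:r0+150,c0:c0+190];cv2.imwrite(f"pics/{n}z.png",cv2.resize(crop[:,:,::-1],None,fx=4,fy=4,interpolation=cv2.INTER_CUBIC))
    for (u,v) in ([(262,180),(297,183),(330,191),(240,185),(300,215)] if n=="top" else [(271,228),(298,219),(318,195)]):
        w=W[v-7:v+8,u-7:u+8].reshape(-1,3);k=w[:,2]>np.max(w[:,2])-.01
        print(n,(u,v),w[:,2].max().round(4),np.median(w[:,2]).round(4),w[k].mean(0).round(4),k.sum())
E
```

```text
top (262, 180) 1.4251 0.1867 [ 0.4238 -0.0294  1.4251] 3
top (297, 183) 1.4251 0.1667 [ 0.4238 -0.0294  1.4251] 1
top (330, 191) 1.4251 0.2074 [ 0.4238 -0.0294  1.4251] 3
top (240, 185) 1.4251 0.1097 [ 0.4238 -0.0294  1.4251] 1
top (300, 215) 1.4251 0.0499 [ 0.4238 -0.0294  1.4251] 2
scene (271, 228) 0.2282 0.2084 [ 0.5717 -0.1413  0.223 ] 66
scene (298, 219) 1.232 0.168 [ 0.9504 -0.632   1.232 ] 1
scene (318, 195) 1.232 0.1876 [ 0.9504 -0.632   1.232 ] 1
```

View pics/topz.png

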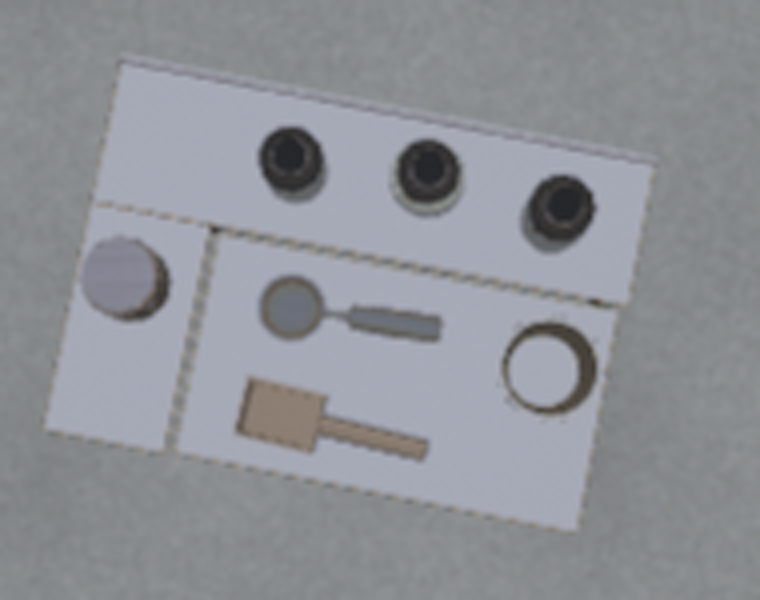

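View pics/scenez.png

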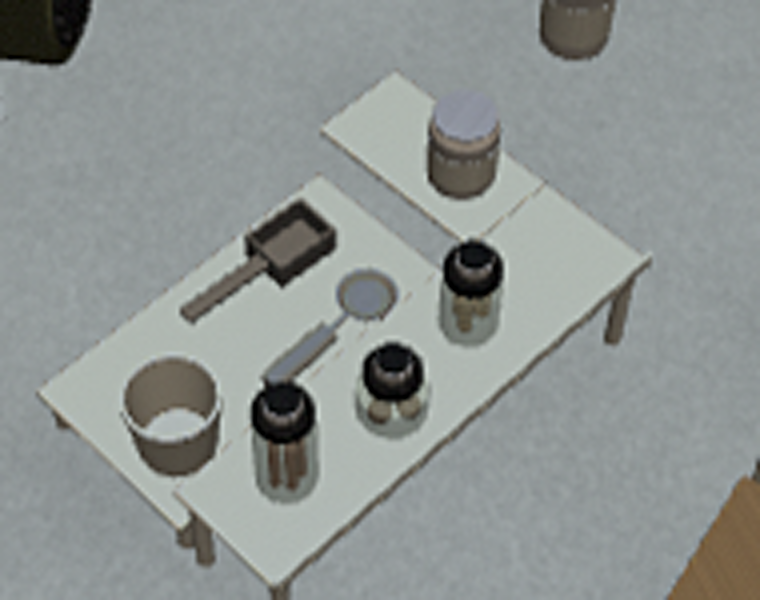

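The middle jar is the short one: its button top reads about 0.18 and it has nutmegs inside. Its pad is near (297.4,181.2) in the top view and (299,220.5) in the scene view. Next I'll localise it, shut the fingers and go above it for a wrist view.

```bash
python3 - <<'E'
from rig import arm
from h import *
e=[]
for n,g in(("top",(297.4,181.2)),("scene",(299,220.5))):
    f=np.load(f"pics/{n}0.npz");cp=arm.camera_params(n);W=world(cp,f['d'])
    k=(abs(W[...,2]-.182)<.005);k[:, :]&=np.hypot(*(np.mgrid[:420,:560]-np.array(g[::-1])[:,None,None]))<12
    print(n,"ray",ray(cp,g,.182).round(4),"depth",W[k].mean(0).round(4),k.sum())
p=ray(arm.camera_params("top"),(297.4,181.2),.182)
for yaw in (0,.467,-.2,1.37,-1.77):
    q=arm.solve_ik([p[0],p[1],.33],[np.pi,0,yaw]);print(yaw,None if q is None else np.round(q,2))
cp=arm.camera_params("wrist");R=cv2.Rodrigues(np.array(cp['rvec'],float))[0]
s=arm.observe();print(-R.T@np.array(cp['tvec']).ravel()-s['position'],R.round(2),cp['mtx'][0])
E
```

```text
top ray [ 0.6034 -0.0535  0.182 ] depth [ 0.6015 -0.05    0.1812] 61
scene ray [ 0.6083 -0.054   0.182 ] depth [ 0.6034 -0.0512  0.1826] 60
0 [-0.15  0.38  1.14 -0.    1.63  1.42]
0.467 [-0.15  0.38  1.14 -0.    1.63  0.95]
-0.2 [-0.15  0.38  1.14 -0.    1.63  1.62]
1.37 [-0.15  0.38  1.14 -0.    1.63  0.05]
-1.77 None
[0.05998526 0.03022939 0.17917404] [[ 0.45 -0.89 -0.  ]
 [-0.87 -0.44  0.23]
 [-0.21 -0.1  -0.97]] [354.78182924   0.         275.26278572]
```

```bash
python3 - <<'E'
from rig import arm
from h import *
arm.grip(0.0,20)
p=arm.observe()['position']
arm.servo_line([p[0],p[1],.33],velocity=.2)
arm.move_pose([.603,-.052,.33],[np.pi,0,1.37])
arm.pause(.2)
cp=arm.camera_params("wrist");p,d=arm.snapshot("wrist")
s=arm.observe();print(s['clock'],s['position'],s['ee_rot'],s['grip_width'],s['contact_force'])
cv2.imwrite("pics/w1.png",p[:,:,::-1]);np.savez("pics/w1.npz",p=p,d=d,**cp)
E
```

```text
4.575 [ 0.60295703 -0.05246658  0.33001446] [3.14153040e+00 2.62465329e-05 1.36923673e+00] 0.0007118940872834886 [0.08515836 1.08338908 0.63106956]
```

View pics/w1.png

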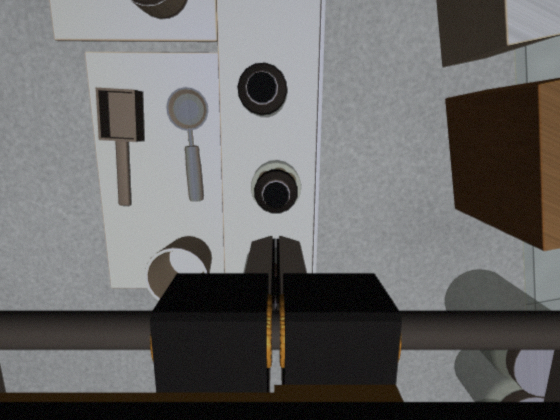

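The wrist view shows the short jar at (276,190), with its pad centred near (276,195), and the mid jar at (262,88). I'll fit the pad precisely.

```bash
python3 - <<'E'
from h import *
f=np.load("pics/w1.npz");W=world(f,f['d'])
g=cv2.cvtColor(f['p'],cv2.COLOR_RGB2GRAY)
cv2.imwrite("pics/w1z.png",cv2.resize(f['p'][150:225,235:320,::-1],None,fx=7,fy=7,interpolation=cv2.INTER_NEAREST))
r=W[150:225,235:320];g2=g[150:225,235:320]
k=abs(r[...,2]-.1815)<.006
w=r[k];ys,xs=np.nonzero(k)
print(k.sum(),w.mean(0),np.median(w[:,2]),(w.max(0)+w.min(0))/2,w.max(0)-w.min(0))
(c,rad)=cv2.minEnclosingCircle(np.stack([xs,ys],1).astype(np.float32));print(c[0]+235,c[1]+150,rad,ray(f,(c[0]+235,c[1]+150),.182))
kc=abs(r[...,2]-.166)<.005;print("cap z",np.median(r[kc][:,2]))
E
```

```text
569 [ 0.60312119 -0.05071081  0.1814101 ] 0.181780492914641 [ 0.60289308 -0.05091519  0.17962985] [0.02628045 0.02512341 0.00822099]
275.5750541687012 194.2130241394043 14.025491714477539 [ 0.60309085 -0.05034145  0.182     ]
cap z 0.16592193132960684
```

View pics/w1z.png

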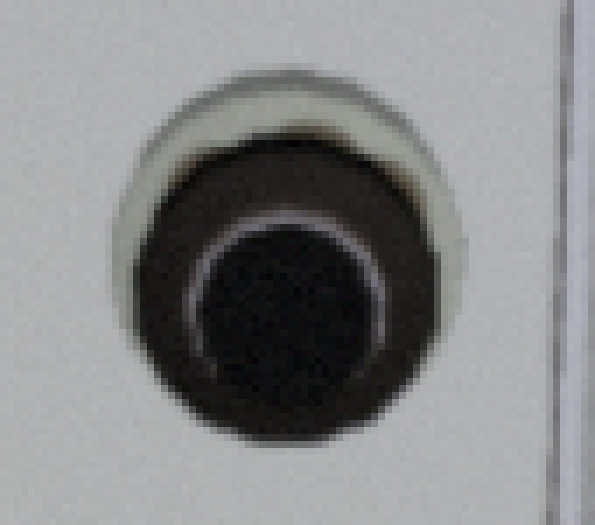

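The pad centre is (0.603, -0.0505), top z 0.182, and all the views agree. I'll descend to just above it and press slowly with a force limit.

```bash
python3 - <<'E'
from rig import arm
P=[.603,-.0506]
def st(t,r=None):
    s=arm.observe();print(t,r,round(s['clock'],2),s['position'].round(4),s['contact_force'].round(2),s['ft_torque'].round(3))
arm.servo_line(P+[.196],velocity=.08);arm.pause(.2);st("above")
r=arm.servo_line(P+[.178],velocity=.01,force_limit=10);st("a",r)
r=arm.servo_line(P+[.1665],velocity=.01,force_limit=10);st("b",r)
E
```

```text
above None 6.6 [ 0.6031 -0.0506  0.1962] [ 0.13 -0.31 -0.06] [-0.03  -0.046  0.052]
a False 8.55 [ 0.603  -0.0506  0.178 ] [-0.59 -0.47  3.1 ] [0.008 0.    0.055]
b True 9.31 [ 0.6032 -0.0506  0.172 ] [-2.39  0.31 11.25] [ 0.101  0.677 -0.041]
```

The press stopped at z=0.172 with 11 N, as predicted for the button on its stop plus about 2 mm of pad yield. Now retreat straight up and verify.

```bash
python3 - <<'E'
from rig import arm
from h import *
P=[.603,-.0506]
arm.servo_line(P+[.185],velocity=.03)
arm.servo_line(P+[.33],velocity=.12);arm.pause(.2)
cp=arm.camera_params("wrist");p,d=arm.snapshot("wrist")
s=arm.observe();print(s['clock'],s['position'],s['contact_force'])
cv2.imwrite("pics/w2z.png",cv2.resize(p[60:240,200:350,::-1],None,fx=3,fy=3));W=world(cp,d)
f=np.load("pics/w1.npz");W0=world(f,f['d'])
for t,w in(("before",W0),("after",W)):
    r=w[150:225,235:320]
    for lo,hi in((.170,.188),(.1635,.1685)):
        k=(r[...,2]>lo)&(r[...,2]<hi);print(t,lo,k.sum(),r[k].mean(0).round(4),np.median(r[k][:,2]).round(4)) 
    m=w[60:125,230:295].reshape(-1,3);k=m[:,2]>.19;print(" mid",k.sum(),m[k].mean(0).round(4))
E
```

```text
11.525 [ 0.60295649 -0.0505923   0.32972349] [0.42142828 0.36006959 0.1572086 ]
before 0.17 638 [ 0.6033 -0.0501  0.1806] 0.1817
before 0.1635 840 [ 0.6033 -0.05    0.1659] 0.1659
 mid 892 [0.6107 0.043  0.2055]
after 0.17 510 [ 0.603  -0.0513  0.1738] 0.1739
after 0.1635 955 [ 0.6032 -0.0504  0.166 ] 0.166
 mid 897 [0.6106 0.0429 0.2065]
```

View pics/w2z.png

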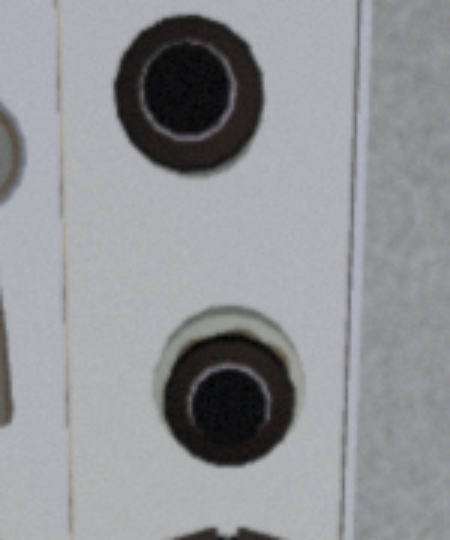

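The short jar's pad now reads 8 mm above its cap (0.1739 against 0.166), so the button is fully home, and the jar hasn't moved. I'll back off further and take a final top view.

```bash
python3 - <<'E'
from rig import arm
from h import *
arm.servo_line([.52,-.0506,.40],velocity=.15) 
q=arm.observe()['qpos'].copy();q[0]-=.9;arm.set_joints(q);arm.pause(.3)
p,d=arm.snapshot("top");cv2.imwrite("pics/top2.png",p[:,:,::-1]);cp=arm.camera_params("top")
for t,dd in(("b",np.load("pics/top0.npz")['d']),("a",d)):
    W=world(cp,dd)
    for n,(u,v) in dict(mid=(262,178),short=(297,181),tall=(331,190)).items():
        w=W[v-3:v+3,u-3:u+3].reshape(-1,3);print(t,n,np.median(w,0).round(4))
s=arm.observe();print(s['clock'],s['position'],s['contact_force'])
dif=cv2.absdiff(p,np.load("pics/top0.npz")['p']).max(2)[150:275,195:360];print("changed px",(dif>40).sum())
E
```

```text
b mid [0.6111 0.0436 0.2016]
b short [ 0.6053 -0.0511  0.1815]
b tall [ 0.5742 -0.14    0.2201]
a mid [0.6122 0.0447 0.2008]
a short [ 0.6069 -0.0513  0.1738]
a tall [ 0.5741 -0.1411  0.2209]
14.4167 [ 0.28397687 -0.43884958  0.39914355] [-0.42538075 -0.09479596  0.19327621]
changed px 0
```

View pics/top2.png

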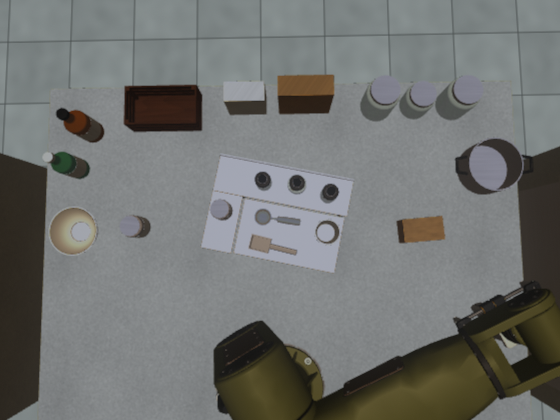

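The top view shows the riser scene unchanged, with the jars still at (262,180), (297,183) and (330,191) and the arm clear at lower right.

```bash
python3 -c "
from rig import arm
arm.finish_job()"
```

```text
the job is handed in; nothing more can be done
```

The shortest jar, the middle one in the row, is sealed, and I've handed the job in. I pressed its button straight down with the shut fingertips until the force reached about 11 N at z = 0.172. Then I lifted straight up and swung the arm well away. The clock read about 14.4 s at the last check, inside the 35 s limit.

- **Button:** the pad top went from 0.182 to 0.174, which is 8 mm above the cap, so it is fully down.
- **Jar position:** the cap stayed put within about 0.5 mm.
- **Other jars:** both buttons still read as up (about 0.201 and 0.221).
- **Everything else on the riser:** comparing the top view before and after showed no noticeable change.

At the moment of stopping, the wrist also read about 2.4 N sideways, but the jar did not shift. No check failed. My first eyeballed position from the scene camera was about 5 mm off the depth reading. I used the wrist camera's measurement, which agreed with the other depth readings to about 2 mm.

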